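# Fit the card hold-down bar and hold up the drive cage

### The arm

A 6-joint arm with a two-finger parallel gripper is mounted at the origin on the work surface. World frame = base frame: x ahead of the robot, y to its left, z up, the work surface at z = 0. Lengths are in mm, angles in rad, forces in N, time in s.
With the tool pointing down it reaches from about 350 to 975 mm from the base axis. Payload 7.1 kg.
Tool frame: the origin (TCP) lies on the centre line of the jaws, within the pads' length; the fingertips stand 17 mm ahead of it and the grasp point (between the pads) lies 2 mm behind it (tip_extent is the distance from the TCP to the fingertips, in mm); z points along the fingers, y is the line along which they close (so a half turn about z gives the same grasp; the last joint's range is limited). The gripper opens to 88 mm and grips with 3 to 60 N. Pads are 20 mm wide; open, the fingers measure 115 mm over their backs; the gripper's body (75 mm by 178 mm) begins 61 mm behind the grasp point.
Start: joints at [1.258, 0.423, 1.63, -0, 1.089, -0.019], TCP at [180.963, 598.212, 239.675] pointing down, gripper open.
Joint ranges: [-3, 3], [-0.9, 2.11], [0.09, 2.58], [-1.31, 4.45], [0.11, 2.69], [-2.54, 2.54]. Speed limits (rad/s): [2.39, 2.39, 3.01, 3.14, 3.14, 3.14].

### API

Orientations are given as a rotation vector (axis times angle).
In Python, from workcell import get_obs, get_image, camera_model, close_job, look_for, outline_of, pinpoint, tip_extent gives the robot as it stands.
- The arm moves only by the shell command python3 -m jog 'ROWS'. ROWS is text: rows parted by semicolons, each of 7 numbers parted by spaces: the shift along the tool's x, y, z as a fraction of full scale, then the turn, a rotation vector about the tool's x, y, z as a fraction of full scale, then the closure, from -1 (fully open) to 1 (shut). A call has 1 to 8 rows; each row is the pose to reach, as a shift and turn from the pose commanded when the call began, along the tool's axes at that moment; what a row does not reach only later rows make up. Full scale, the value 1, is 0.2 m for a shift and 30 degrees for a turn. A row lasts 1/10 s, in which the tool goes at most 50 mm and 8.59 degrees, less where a joint would pass 70% of its speed; a pose out of reach is approached as far as the arm can. A call with a number of a shift or a turn outside -1 to 1 is refused whole. A call with a gripper value outside its range is refused whole. The fingers move at their own pace and stop on an object; the grip force is fixed at half the most. Time passes only in rows, so rows that repeat a pose let the fingers close. It gives the time, the measured TCP pose, the force, the opening and the grip force at its end, in the units of the state.
- get_obs(): the state, without advancing time (a new reading comes with each control period).
- get_image(name): name is "scene" or "top" or "wrist"; returns the picture (384x512x3 uint8, red, green, blue); there is no depth.
- camera_model(name): a dict with "fx", "fy", "cx", "cy" (pixels), "dist_coeffs" ([k1, k2, p1, p2, k3] as OpenCV has them; the pictures are not rectified), "origin" and "orientation" of the camera in the world; the wrist camera has in their place "tool_from_camera" (4x4, takes a point from camera to tool coordinates, whose origin is the TCP and whose axes are the flange's). Camera axes: x right, y down, z forward; pixel columns grow to the right and rows downward; lengths in mm; the calibration is good to about 2 mm. A picture is of the moment at which its call begins: read the wrist's pose just before it. camera_model takes no time and is no camera call.
- close_job(): hands the job in; it is judged then, once.
Trained networks look in the newest picture that a camera, given by its name, has taken for a name from the list of things; names that differ only in an ending like _2 or _b are one class to them, and where a whole thing is asked for, a point or a joint stands for the part that bears it (a point fixed in the world has none). Each returns a list of dicts, best first, with "confidence" (0 to 1); they miss things now and then, are a little off and sometimes report something else, mostly with a low value. They report only what shows in the picture. A call takes as long as a camera call. They do not tell look-alikes from the thing itself.
- look_for(target, camera): "xyz" ([x, y, z] in mm, in the coordinates of the camera as it stood for that picture, good to about 4 mm: the middle of the surface that is visible of it).
- outline_of(target, camera): "mask" (384x512 bool, what is visible of it).
- pinpoint(target, camera): "xyz" ([x, y, z] in mm, in the coordinates of the camera as it stood for that picture, good to about 4 mm: a listed point, or the origin of a listed thing).
The state is a dict: "t": time; "qpos": joint angles; "qvel": joint speeds; "joint_torque": joint torques, N m; "ee_pos": TCP position; "orientation": TCP orientation; "ft_force": force on the tool from outside, world axes, zero at the start; "moment": the same for the moment, N m; "width": finger opening in mm; "grasp_force": force on a finger pad.
Only numpy, scipy, OpenCV 4.12 (cv2) and the standard library are available. Lean on these libraries where they do the work, as an engineer would, in place of code of your own. Each camera call takes 0.05 s, during which the arm holds its last target. There are 200 camera calls.

### The job

A small desktop computer lies open on the repair bench. Pick up the loose steel hold-down bar beside it and lay it across the cards, lowering it by hand into its two notched supports in the case (not dropping it), and let go; then take the drive cage by its pull tab, swing it up on its hinge to 60 degrees from its closed, level position and finish still holding it there, because it falls shut by itself and I need to reach the sockets under it. Leave everything else on the bench and in the case where it is.

Things in the scene. Friction and masses are not known exactly. Their poses are not given: they have to be found in the camera images.
- bar: the card hold-down bar, loose on the bench: straight pressed-steel channel 190 mm long (its x axis), 16 mm wide (y), 16 mm high (z), open side down, four dark slots in its top; 0.1 to 0.25 kg, the same either way round. Origin: centre of its underside, mid-length.
- pc: small desktop computer lying flat, cover off, fixed: steel case 305 mm deep (x), 290 wide, walls 95 high. Origin: underside, mid-width, 160 mm ahead of the rear panel. x axis: from rear panel to front bezel (black, adds 22 mm); y to its left. Rear right: two upright cards (tops at 74 mm), cooler (63 mm) and the two bar supports over them; rear left: power supply (70 mm); front right: drive cage.
- bar_seat (a point): where the middle of the bar's underside belongs, 78 mm above the bench, axes as pc; the laid bar runs along y. Two supports, seat centres 93 mm either side, each a notch with sloping cheeks: 21 mm wide at the seat, 29 at the mouth, 16 deep; 6 mm play lengthwise at each end. Round the bar's middle (25 mm along, 60 mm across each way) all is clear down to 65 mm.
- cage (a joint): angle of the drive cage in rad: 0 closed (level), grows as its rear edge swings up and forward, stop at 1.45. Hinge almost free of friction; cage and drive weigh 0.5 to 1 kg, centre of mass about 65 mm behind the hinge, and fall shut from any angle. Cage body 98 x 158 x 33 mm, from 12 to 110 mm behind the hinge, its top 89 mm above the bench when closed.
- cage_tab (a point): grip point on the cage's black pull tab, which sticks out rearwards from the middle of the cage's rear edge: 46 mm long, 20 mm wide along the hinge, 12 mm thick, top at 88 mm when closed. Point: mid-width, mid-thickness, 16 mm from its free end, 142 mm behind and 5 mm below the hinge. Axes turn with the cage. Clear on both sides and 25 mm below; the tab can turn between the fingers.
- cage_hinge (a point): middle of the cage's hinge line, on the case near the front bezel, 87 mm above the bench; the hinge line is this point's y axis. Fixed to the case, axes as pc.
- tray: grey open plastic parts tray 150 x 90 x 28 mm, loose; leave it alone. Origin: centre of its underside.
- dish: round steel screw dish, 68 mm wide, 14 mm high, standing on the power supply inside the case, loose; leave it alone. Origin: centre of its underside.
- driver: screwdriver with black handle, 180 mm long, loose; leave it alone. Origin: mid-length, at its underside.
- phone: smartphone 148 x 72 x 8 mm lying flat, loose; leave it alone. Origin: centre of its underside.
- drive: spare disk drive 147 x 102 x 26 mm lying flat, loose; leave it alone. Origin: centre of its underside.
- spool: small spool of solder wire, 54 mm wide, 34 mm high, loose; leave it alone. Origin: centre of its underside.
Mind the look-alikes: they are no part of the job. There is more than one size of the bar; the one meant has the size given above.

How it is judged (in metres and radians):
On the way, in this order (a step that is already met when the one before it is completed fails the run):
1. the bar is down in both notches while still held in the fingers (x of bar in the frame of bar_seat between -0.006 and 0.006 m and y of bar in the frame of bar_seat between -0.01 and 0.01 m and z of bar in the frame of bar_seat between -0.003 and 0.003 m and angle between the x axis of bar and the y axis of pc, either way round below 0.07 rad and angle between bar's own z axis and vertical below 0.05 rad and contact force between the fingers and bar above 0.3 N), for 0.05 s.
2. the bar is let go and rests in its supports (x of bar in the frame of bar_seat between -0.006 and 0.006 m and y of bar in the frame of bar_seat between -0.01 and 0.01 m and z of bar in the frame of bar_seat between -0.003 and 0.003 m and angle between the x axis of bar and the y axis of pc, either way round below 0.07 rad and angle between bar's own z axis and vertical below 0.05 rad and contact force between the fingers and bar below 0.05 N and linear speed of bar below 0.02 m/s), for 0.2 s.
3. the drive cage is swung up to 60 degrees (within 6) by the fingers (value of joint cage between 0.9422 and 1.1522 rad and contact force between the fingers and cage above 0.5 N), for 0.2 s.
At the end, for the whole second after the job is handed in: Bar released, still, in both notches: middle within 6 mm across, 10 mm along and 3 mm in height of bar_seat, level within 0.05 rad, within 0.07 rad of the PC's y axis. Cage still at 60 +/- 6 degrees (0.942 to 1.152 rad), held by the fingers (over 0.5 N), touching no loose thing (all of step 2 and all of step 3 and velocity of joint cage between -0.05 and 0.05 rad/s and contact force between each of bar, tray, dish, driver, phone, drive, spool and cage below 0.05 N); the arm keeps its last pose, push and grip.
It fails at once if another thing on the bench or in the case is moved by more than 25 mm (distance of any of tray, dish, driver, phone, drive, spool from where it was at the start of the episode above 0.025 m).
It also fails if it takes over 69 s, if anything falls off the work surface, if the arm or the gripper's body presses on something with over 40 N, if the wrist force passes 120 N, or if a joint passes its speed limit or range.

## Working session

There is one attempt and no reset: what is moved stays moved. The work goes in short steps, Python scripts to look and compute and a shell command to move; the robot and the scene stay as the last step left them, time stands still between calls to the robot, and variables do not carry over. Pictures are saved under pics/ and viewed, at most 10 in all, crops included, and the job is handed in when it is done.

```bash
mkdir -p pics; ls; cat > h.py <<'E'
import numpy as np, cv2
from scipy.spatial.transform import Rotation as R
from workcell import *
def campose(n,obs=None):
    m=camera_model(n)
    if n=="wrist":
        o=obs or get_obs(); T=np.eye(4); T[:3,:3]=rot(o["orientation"]); T[:3,3]=o["ee_pos"]
        return T@np.array(m["tool_from_camera"])
    T=np.eye(4); T[:3,:3]=rot(m["orientation"]); T[:3,3]=m["origin"]; return T
def rot(v):
    v=np.array(v,float); return v if v.shape==(3,3) else R.from_rotvec(v).as_matrix()
def ray(n,px,T):
    m=camera_model(n);K=np.array([[m["fx"],0,m["cx"]],[0,m["fy"],m["cy"]],[0,0,1]])
    u=cv2.undistortPoints(np.array([[px]],float),K,np.array(m["dist_coeffs"],float))[0,0]
    d=T[:3,:3]@np.array([u[0],u[1],1]); return T[:3,3],d/np.linalg.norm(d)
def proj(n,P,T):
    m=camera_model(n);K=np.array([[m["fx"],0,m["cx"]],[0,m["fy"],m["cy"]],[0,0,1]])
    Ti=np.linalg.inv(T); p,_=cv2.projectPoints(np.atleast_2d(np.array(P,float)),R.from_matrix(Ti[:3,:3]).as_rotvec(),Ti[:3,3],K,np.array(m["dist_coeffs"],float)); return p[:,0]
def atz(n,px,T,z):
    o,d=ray(n,px,T); return o+d*(z-o[2])/d[2]
def tow(T,p): return T[:3,:3]@np.array(p)+T[:3,3]
def save(im,name): cv2.imwrite("pics/"+name,cv2.cvtColor(im,cv2.COLOR_RGB2BGR))
E
python3 - <<'E'
from h import *
print(camera_model("scene")); print(camera_model("top")["origin"],camera_model("top")["orientation"]); print(camera_model("wrist")); print(get_obs())
for n in ("top","scene"):
    T=campose(n); save(get_image(n),n+"0.png")
    for f,t in ((look_for,"bar"),(pinpoint,"bar"),(pinpoint,"pc"),(pinpoint,"bar_seat"),(pinpoint,"cage_tab"),(pinpoint,"cage_hinge"),(pinpoint,"dish"),(look_for,"driver"),(look_for,"tray"),(look_for,"spool"),(look_for,"phone"),(look_for,"drive")):
        for r in f(t,n): 
            w=tow(T,r["xyz"]); print(n,f.__name__,t,round(r["confidence"],2),w.round(0),proj(n,w,T)[0].round(0))
E
```

```text
pics
{'fx': 376.0671594809381, 'fy': 376.0671594809381, 'cx': 258.6736721446105, 'cy': 191.45516575852102, 'dist_coeffs': array([-0.08553101,  0.        ,  0.        ,  0.        ,  0.        ]), 'origin': array([1229.69304516, -467.04286497,  867.53477241]), 'orientation': array([-2.09614752, -1.09806943,  0.4998718 ])}
[ 338.06392365   31.81294999 1384.32432138] [-2.16926292  2.14644915 -0.15072871]
{'fx': 338.6121035223492, 'fy': 338.6121035223492, 'cx': 255.08765219584663, 'cy': 187.00104424352227, 'dist_coeffs': array([-0.00802461,  0.        ,  0.        ,  0.        ,  0.        ]), 'tool_from_camera': array([[-8.65686952e-04, -9.51772685e-01, -3.06802878e-01,
         8.48686967e+01],
       [ 9.99999577e-01, -7.28464719e-04, -5.61773623e-04,
         7.77719682e-02],
       [ 3.11185718e-04, -3.06803234e-01,  9.51772913e-01,
        -1.43413560e+02],
       [ 0.00000000e+00,  0.00000000e+00,  0.00000000e+00,
         1.00000000e+00]])}
{'t': 0.0, 'qpos': array([ 1.25799735e+00,  4.23793470e-01,  1.63065043e+00, -4.03323741e-06,
        1.08860056e+00, -1.89603937e-02]), 'qve
[... 1497 characters left out ...]
364.   1.] [335. 167.]
scene call bar 0.6 [295. 535.  -2.] [333. 129.]
scene call pc 0.85 [556.  57.   2.] [278. 211.]
scene call bar_seat 0.82 [475.   2.  79.] [250. 186.]
scene call cage_tab 0.68 [538. 487.   2.] [367. 161.]
scene call cage_tab 0.62 [550.  -3.  83.] [262. 199.]
scene call cage_hinge 0.8 [687.  23.  85.] [297. 222.]
scene call dish 0.67 [695. 332.   3.] [370. 201.]
scene call dish 0.48 [481. 145.  66.] [287. 173.]
scene call driver 0.51 [ 710. -378.   30.] [174. 311.]
scene call driver 0.5 [509. 481.  21.] [362. 154.]
scene call spool 0.55 [ 540. -482.   29.] [112. 283.]
scene call phone 0.78 [702. 328.  12.] [371. 201.]
scene call drive 0.64 [ 709. -376.   28.] [175. 311.]
```

```bash
python3 - <<'E'
import cv2
a=cv2.imread("pics/top0.png")
cv2.imwrite("pics/top0b.png",cv2.resize(a[80:340,60:450],None,fx=2,fy=2,interpolation=cv2.INTER_CUBIC))
E
```

```text
(no output)
```

View pics/top0b.png

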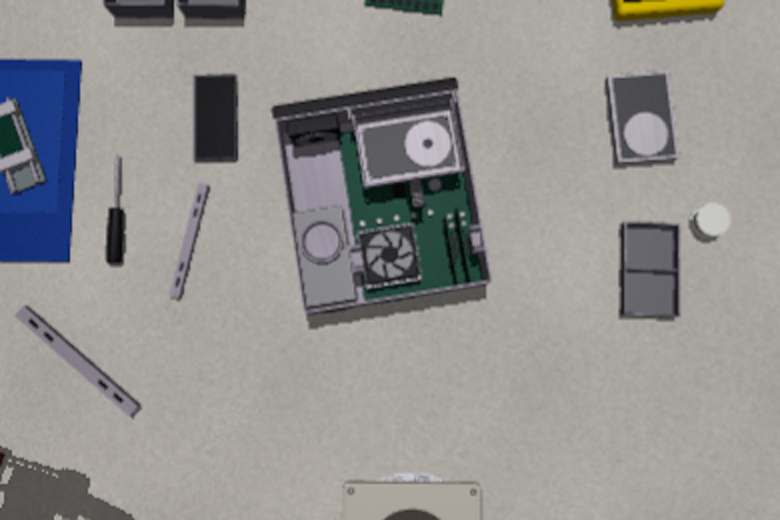

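View pics/scene0.png

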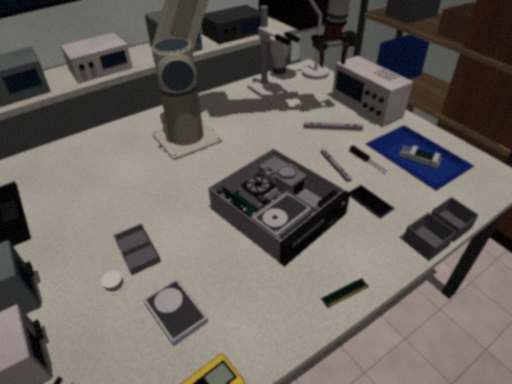

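The top crop shows two bars: A at crop (190,240), which is full-image (155,200), and B at crop (78,360), which is full-image (99,260) and looks longer. The PC is in the middle. The dish sits on the PSU, the tab is at crop (417,193), and the notches are near crop (357,258) and (477,238). I'll measure both bars to choose between them.

```bash
python3 - <<'E'
from h import *
T=campose("top"); im=get_image("top")
for r in outline_of("bar","top"):
    m=r["mask"].astype(np.uint8); c=np.argwhere(m)[:,::-1]
    pts=np.array([atz("top",p.astype(float),T,16)[:2] for p in c],np.float32)
    print(r["confidence"],cv2.minAreaRect(pts))
# case wall top corners at z=95, full-img px from crop
for q in ((308,310),(487,281),(457,88),(275,110)):
    print(q,atz("top",(q[0]/2+60,q[1]/2+80),T,95).round(0))
save(cv2.resize(im[160:240,130:300],None,fx=4.5,fy=4.5,interpolation=cv2.INTER_CUBIC),"crop1.png")
o=get_obs(); print(rot(o["orientation"]).round(3))
E
```

```text
0.85 ((485.5283203125, 361.8199768066406), (19.661062240600586, 186.9689178466797), 78.36136627197266)
0.77 ((293.3602294921875, 531.657958984375), (246.3035888671875, 25.834346771240234), 50.695987701416016)
(308, 310) [372. 158.  95.]
(487, 281) [ 419. -112.   95.]
(457, 88) [720. -66.  95.]
(275, 110) [681. 217.  95.]
[[-0.957  0.29  -0.   ]
 [ 0.29   0.957 -0.   ]
 [ 0.    -0.    -1.   ]]
```

View pics/crop1.png

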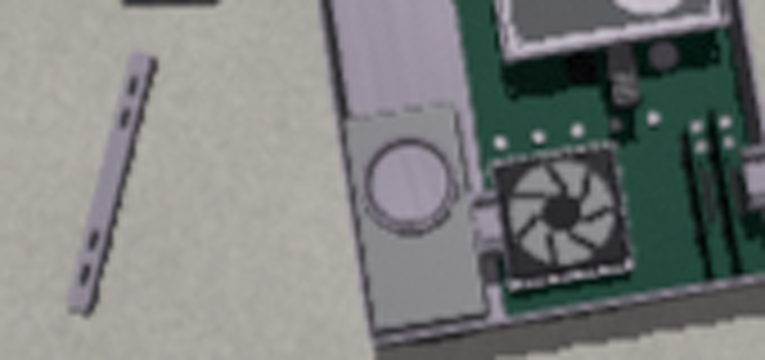

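Bar A measures 187 x 20 mm and bar B 246 x 26 mm, so A at full-image (155,200) is the right one. The crop shows it, along with the support notches at crop (488,225) and (755,185). Next I'll move over it for a wrist view.

```bash
cat >> h.py <<'E'
def go(target,yaw=None,tilt=None):
    """print shift/turn fractions to bring TCP to target with tool down and tool-y at yaw deg"""
    o=get_obs(); A=rot(o["orientation"]); d=A.T@(np.array(target)-o["ee_pos"])/200
    if yaw is None: t=np.zeros(3)
    else:
        y=np.radians(yaw); Y=np.array([np.cos(y),np.sin(y),0]); Z=np.array([0,0,-1.]); X=np.cross(Y,Z)
        t=np.degrees(R.from_matrix(A.T@np.c_[X,Y,Z]).as_rotvec())/30
    print("tcp",o["ee_pos"].round(1),"shift",d.round(4),"turn",t.round(4),"t",round(o["t"],2),"q",o["qpos"].round(2),"w",round(o["width"],1))
E
python3 -m jog '-0.2 -0.08 0.05 0 0 -0.14 -1;-0.45 -0.17 0.1 0 0 -0.14 -1;-0.7 -0.27 0.15 0 0 -0.14 -1;-0.9 -0.345 0.17 0 0 -0.14 -1;-0.9 -0.345 0.17 0 0 -0.14 -1'
python3 -c "
from h import *
go([485,362,205],77.5)"
```

```text
t: 1.9
ee_pos: [336.7, 476.6, 204.9]
orientation: [0.353, 3.122, -0.003]
ft_force: [0.6, 0.1, -0.3]
width: 87.7
grasp_force: 0.0
tcp [336.7 476.6 204.9] shift [-8.509e-01 -3.926e-01  6.000e-04] turn [-0.0037  0.0007 -0.0136] t 1.9 q [ 0.94  0.41  1.75 -0.    0.99 -0.41] w 87.7
```

```bash
python3 -m jog '-0.2 -0.1 0 0 0 0 -1;-0.45 -0.2 0 0 0 0 -1;-0.65 -0.3 0 0 0 0 -1;-0.85 -0.39 0 0 0 -0.013 -1;-0.85 -0.39 0 0 0 -0.013 -1;-0.85 -0.39 0 0 0 -0.013 -1'
cat > wb.py <<'E'
from h import *
import sys
o=get_obs(); T=campose("wrist",o); im=get_image("wrist"); save(im,sys.argv[1])
def barfit(zt):
    out=[]
    for r in outline_of("bar","wrist"):
        c=np.argwhere(r["mask"])[:,::-1]
        m=camera_model("wrist");K=np.array([[m["fx"],0,m["cx"]],[0,m["fy"],m["cy"]],[0,0,1]])
        u=cv2.undistortPoints(c[:,None].astype(float),K,np.array(m["dist_coeffs"],float))[:,0]
        d=np.c_[u,np.ones(len(u))]@T[:3,:3].T; P=T[:3,3]+d*((zt-T[2,3])/d[:,2])[:,None]
        print(round(r["confidence"],2),cv2.minAreaRect(P[:,:2].astype(np.float32)),c.min(0),c.max(0))
barfit(float(sys.argv[2]))
for t in sys.argv[3:]:
    for f in (pinpoint,look_for):
        for r in f(t,"wrist"):
            w=tow(T,r["xyz"]); print(f.__name__,t,round(r["confidence"],2),w.round(1),proj("wrist",w,T)[0].round(0))
go([485,362,205],77.5)
E
python3 wb.py w1.png 16 bar
```

```text
t: 2.5
ee_pos: [482.3, 366.7, 205.6]
orientation: [-0.338, -3.123, -0.0]
ft_force: [-0.8, 0.1, -0.1]
width: 87.8
grasp_force: 0.0
0.94 ((486.23779296875, 365.2081298828125), (17.158838272094727, 187.0797576904297), 77.99961853027344) [245  73] [263 252]
call bar 0.91 [485.2 366.3  -3.5] [255. 164.]
call bar 0.71 [471.6 370.2  14.6] [256. 155.]
tcp [480.8 367.9 205.7] shift [-0.0265 -0.0243  0.0034] turn [-0.0001 -0.0006  0.0122] t 2.7 q [ 0.63  0.43  1.7   0.    1.01 -0.73] w 88.2
```

View pics/w1.png

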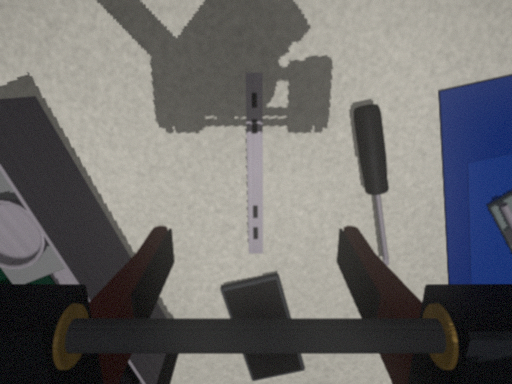

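The wrist view shows the right bar at px column 254, rows 73 to 252. The driver is at (370,150) and the PC is on the left; both are clear of the grasp. I'll descend.

```bash
python3 -c "
from h import *
go([486.2,365.2,20],78)"
python3 -m jog '-0.03 -0.011 0.2 0 0 0 0;-0.03 -0.011 0.4 0 0 0 0;-0.03 -0.011 0.6 0 0 0 0;-0.03 -0.011 0.75 0 0 0 0;-0.03 -0.011 0.85 0 0 0 0;-0.03 -0.011 0.85 0 0 0 0'
python3 -c "
from h import *
go([486.2,365.2,20],78)"
```

```text
tcp [480.8 367.9 205.7] shift [-0.0293 -0.0074  0.9284] turn [-0.0001 -0.0006 -0.0045] t 2.7 q [ 0.63  0.43  1.7   0.    1.01 -0.73] w 88.2
t: 3.3
ee_pos: [484.7, 363.0, 32.9]
orientation: [-0.332, -3.12, 0.006]
ft_force: [-0.8, -0.1, 0.8]
width: 45.1
grasp_force: 0.0
tcp [484.7 363.   32.9] shift [-0.0052  0.0123  0.0642] turn [-0.0078 -0.0073 -0.0046] t 3.3 q [ 0.62  0.69  1.76  0.    0.7  -0.74] w 45.1
```

```bash
python3 -m jog '-0.005 0.01 0.03 0 0 0 0;-0.005 0.01 0.065 0 0 0 0;-0.005 0.01 0.07 0 0 0 0.2;-0.005 0.01 0.07 0 0 0 1;-0.005 0.01 0.07 0 0 0 1;-0.005 0.01 0.07 0 0 0 1;-0.005 0.01 0.07 0 0 0 1;-0.005 0.01 0.07 0 0 0 1'
python3 -m jog '0 0 0 0 0 0 1;0 0 -0.1 0 0 0 1;0 0 -0.25 0 0 0 1;0 0 -0.45 0 0 0 1;0 0 -0.7 0 0 0 1;0 0 -0.9 0 0 0 1;0 0 -1 0 0 0 1;0 0 -1 0 0 0 1'
python3 -c "
from h import *
go([467,-3,215],9.5)"
```

```text
t: 4.1
ee_pos: [489.2, 365.2, 22.2]
orientation: [0.335, 3.123, 0.001]
ft_force: [0.4, -0.9, 4.8]
width: 15.3
grasp_force: 30.0
t: 4.9
ee_pos: [490.3, 366.1, 224.9]
orientation: [0.335, 3.119, 0.006]
ft_force: [-0.3, 0.4, -1.5]
width: 16.2
grasp_force: 30.0
tcp [490.3 366.1 224.9] shift [-0.2775 -1.8284  0.0423] turn [1.220e-02 1.600e-03 2.275e+00] t 4.9 q [ 0.62  0.42  1.68  0.    1.04 -0.74] w 16.2
```

```bash
python3 -m jog '0 -0.15 0 0 0 0 1;0 -0.35 0 0 0 0 1;-0.05 -0.6 0 0 0 0 1;-0.1 -0.85 0 0 0 0 1;-0.15 -1 0 0 0 0 1;-0.15 -1 0 0 0 0 1;-0.15 -1 0 0 0 0 1'
cat > look.py <<'E'
from h import *
import sys
o=get_obs(); T=campose("wrist",o); im=get_image("wrist"); n=sys.argv[1]; save(im,n+".png"); np.save(n+"_T.npy",T)
for t in sys.argv[2:]:
    for r in pinpoint(t,"wrist"):
        w=tow(T,r["xyz"]); print(t,round(r["confidence"],2),w.round(1),proj("wrist",w,T)[0].round(0))
go([467,-3,215],9.5)
E
python3 look.py w2 bar_seat cage_tab cage_hinge pc bar
```

```text
t: 5.6
ee_pos: [475.1, 162.5, 220.2]
orientation: [-0.338, -3.121, 0.001]
ft_force: [-0.5, 0.3, -1.2]
width: 15.6
grasp_force: 30.0
bar_seat 0.59 [468.2  -2.5  78.8] [ 76. 210.]
cage_tab 0.89 [550.4  -2.6  77.5] [108. 286.]
pc 0.72 [554.3  50.3  -3.5] [178. 241.]
bar 0.96 [471.8 165.6 196.5] [259. 234.]
bar 0.23 [547.2  -3.   78.3] [106. 284.]
tcp [475.6 164.2 221.4] shift [-0.1339 -0.8262  0.0318] turn [-7.0000e-04 -5.0000e-04  2.2781e+00] t 5.9 q [ 0.31  0.27  1.91  0.    0.96 -1.05] w 15.6
```

View pics/w2.png

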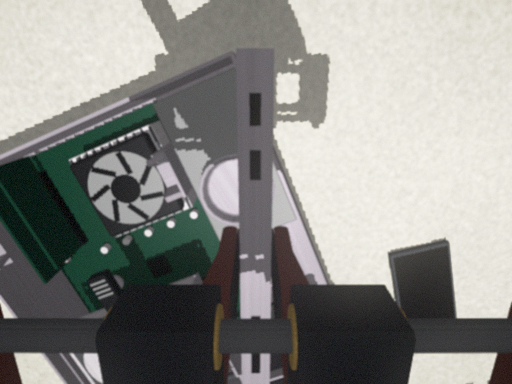

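The wrist picture shows the held bar down the centre. The fan and cooler are at (125,188), the left notch near (168,175), and the tab at about (105,287). I'll turn the tool and stand off in +x so both notches show beside the bar.

```bash
python3 -m jog '0 0 0 0 0 0.25 1;0 -0.15 0 0 0 0.5 1;-0.1 -0.3 0 0 0 0.75 1;-0.2 -0.4 0 0 0 1 1;-0.3 -0.4 0 0 0 1 1;-0.3 -0.4 0 0 0 1 1'
python3 -m jog '0 0 0 0 0 0.25 1;0 0 0 0 0 0.5 1;0 0 0 0 0 0.75 1;0 0 0 0 0 1 1;0 0 0 0 0 1 1'
python3 -c "
from h import *
go([575,15,220],9.5)"
```

```text
t: 6.5
ee_pos: [519.7, 72.1, 222.0]
orientation: [1.133, 2.928, 0.002]
ft_force: [-0.9, 0.4, -1.9]
width: 16.0
grasp_force: 30.0
t: 7.0
ee_pos: [516.7, 73.3, 221.5]
orientation: [-1.851, -2.538, 0.001]
ft_force: [-0.8, -0.0, -2.0]
width: 15.8
grasp_force: 30.0
tcp [516.7  73.3 221.5] shift [-0.3665  0.1886  0.0073] turn [-0.0013 -0.0004  0.2762] t 7.0 q [ 0.12  0.3   1.87  0.    0.97 -0.19] w 15.8
```

```bash
python3 -m jog '-0.1 0.05 0 0 0 0.1 1;-0.25 0.1 0 0 0 0.27 1;-0.36 0.18 0 0 0 0.276 1;-0.36 0.18 0 0 0 0.276 1;-0.36 0.18 0 0 0 0.276 1'
python3 look.py w3 bar_seat cage_tab cage_hinge pc bar; python3 -c "
import cv2
a=cv2.imread('w3.png') if 0 else cv2.imread('pics/w3.png')
cv2.imwrite('pics/w3b.png',cv2.resize(a[0:300,0:400],None,fx=2,fy=2,interpolation=cv2.INTER_CUBIC))"
```

```text
t: 7.5
ee_pos: [573.2, 15.1, 221.2]
orientation: [-2.027, -2.399, 0.001]
ft_force: [-0.4, 0.1, -1.5]
width: 15.6
grasp_force: 30.0
bar_seat 0.97 [469.6  -2.3  79.3] [136. 179.]
cage_tab 0.93 [543.5  -1.9  74.2] [220. 190.]
cage_tab 0.44 [480.3 145.1  76.3] [163.  -3.]
cage_hinge 0.85 [688.5  23.8  82.1] [386. 192.]
pc 0.75 [554.   49.   -2.2] [243. 125.]
bar 0.57 [569.4  16.4 199.3] [249. 239.]
tcp [573.2  15.3 221.7] shift [-0.0022 -0.5388  0.0338] turn [-0.0004 -0.0001  0.002 ] t 7.8 q [ 0.01  0.37  1.76  0.    1.01 -0.16] w 15.8
```

View pics/w3b.png

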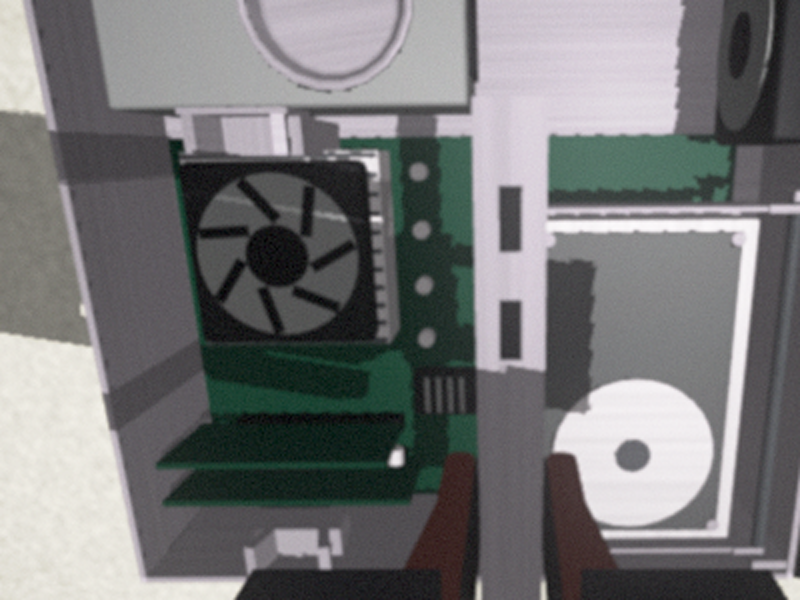

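Both supports show in this crop: left at (240,130) and right at (297,545). I'll overlay the modelled notch on the image to refine the seat pose.

```bash
cat > ov.py <<'E'
from h import *
import sys
T=np.load("w3_T.npy"); im=cv2.imread("pics/w3.png")
P=[atz("wrist",(a/2,b/2),T,95)[:2] for a,b in ((27,0),(142,576))]
d=P[0]-P[1]; print("rear wall yaw",np.degrees(np.arctan2(d[1],d[0]))-90,P)
sx,sy,yaw=map(float,sys.argv[1:4]); a=np.radians(yaw)
f=lambda x,y,z:[sx+x*np.cos(a)-y*np.sin(a),sy+x*np.sin(a)+y*np.cos(a),z]
big=cv2.resize(im[0:300,0:400],None,fx=2,fy=2,interpolation=cv2.INTER_CUBIC)
S=lambda L:(proj("wrist",L,T)*2).round().astype(int)
for s in (93,-93):
    for x,z,c in ((10.5,78,(0,0,255)),(-10.5,78,(0,0,255)),(14.5,94,(0,255,255)),(-14.5,94,(0,255,255))):
        q=S([f(x,s-6,z),f(x,s+6,z)]); cv2.line(big,tuple(map(int,q[0])),tuple(map(int,q[1])),c,1)
# rear wall top at x from seat unknown; draw tab outline: hinge-relative
x0=np.vstack([big[90:180,130:330],big[500:590,200:400]])
cv2.imwrite("pics/"+sys.argv[4],cv2.resize(x0,None,fx=3.3,fy=3.3,interpolation=cv2.INTER_CUBIC))
E
python3 ov.py 469 -2.4 9.6 ov1.png
```

```text
rear wall yaw 9.965999657969675 [array([379.64443775, 122.79932512]), array([ 421.00929199, -112.60922082])]
```

View pics/ov1.png

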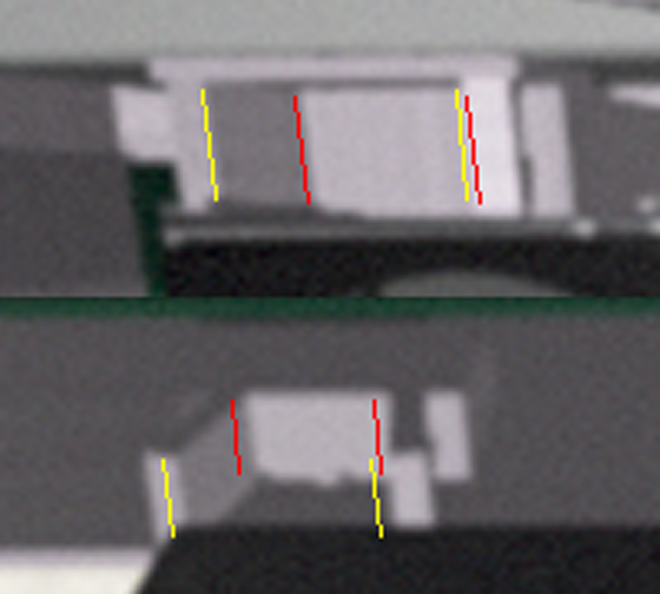

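The overlay fits the left notch. The right notch is about 1.7 mm further in +x, which gives yaw 10.0° and a seat at (470,-2.4), agreeing with the rear-wall yaw of 9.97°. I'll move above the seat.

```bash
python3 -c "
from h import *
go([470.5,-5.4,130],10.0)"
python3 -m jog '0 -0.1 0 0 0 -0.01 1;0 -0.25 0 0 0 -0.015 1;-0.01 -0.42 0 0 0 -0.015 1;-0.016 -0.53 0.05 0 0 -0.015 1;-0.016 -0.53 0.2 0 0 -0.015 1;-0.016 -0.53 0.35 0 0 -0.015 1;-0.016 -0.53 0.45 0 0 -0.015 1;-0.016 -0.53 0.45 0 0 -0.015 1'
python3 -c "
from h import *
go([470.5,-5.4,99],10.0);go([470.5,-5.4,99],10.0)"
```

```text
tcp [573.2  15.3 221.7] shift [-0.017  -0.5234  0.4588] turn [-0.0004 -0.0001 -0.0147] t 7.8 q [ 0.01  0.37  1.76  0.    1.01 -0.16] w 15.8
t: 8.6
ee_pos: [467.7, -5.6, 129.8]
orientation: [-2.018, -2.403, 0.004]
ft_force: [-0.5, 0.2, -1.1]
width: 15.5
grasp_force: 30.0
tcp [467.7  -5.6 129.8] shift [-0.0018  0.0145  0.1538] turn [-0.0087 -0.0019 -0.0012] t 8.6 q [-0.04  0.37  2.04  0.    0.73 -0.21] w 15.5
tcp [467.7  -5.6 129.8] shift [-0.0018  0.0145  0.1538] turn [-0.0087 -0.0019 -0.0012] t 8.6 q [-0.04  0.37  2.04  0.    0.73 -0.21] w 15.5
```

```bash
python3 -m jog '-0.002 0.012 0.05 0 0 0 1;-0.002 0.012 0.05 0 0 0 1;-0.002 0.012 0.05 0 0 0 1'
python3 look.py w4 bar_seat bar; python3 -c "
from h import *
for i in range(4):
    get_image('wrist'); go([470.5,-5.4,99],10.0)
o=get_obs();T=campose('wrist',o)
a=cv2.imread('pics/w4.png'); cv2.imwrite('pics/w4b.png',cv2.resize(a[0:260,130:400],None,fx=2.3,fy=2.3,interpolation=cv2.INTER_CUBIC))"
```

```text
t: 8.9
ee_pos: [472.7, -5.8, 122.3]
orientation: [2.02, 2.405, 0.001]
ft_force: [-0.8, -0.6, -0.6]
width: 15.9
grasp_force: 30.0
bar_seat 0.74 [471.7  -2.5  79.7] [254. 221.]
bar 0.95 [473.2  -4.5  96.6] [257. 237.]
tcp [472.6  -5.8 122.3] shift [ 0.0186 -0.0245 -0.4633] turn [0.0024 0.0005 0.0144] t 9.05 q [-0.04  0.39  2.04 -0.    0.71 -0.21] w 15.6
tcp [472.5  -5.8 122.3] shift [ 0.0039 -0.0095  0.1163] turn [ 0.0021  0.0005 -0.0024] t 9.1 q [-0.04  0.39  2.04 -0.    0.71 -0.21] w 16.0
tcp [472.4  -5.8 122.2] shift [ 0.0038 -0.0091  0.1159] turn [ 0.0018  0.0004 -0.0024] t 9.15 q [-0.04  0.39  2.04 -0.    0.71 -0.21] w 15.4
tcp [472.3  -5.8 122.1] shift [ 0.0037 -0.0087  0.1153] turn [ 0.0013  0.0003 -0.0024] t 9.2 q [-0.04  0.39  2.04 -0.    0.71 -0.21] w 15.3
tcp [472.2  -5.9 122. ] shift [ 0.0037 -0.0082  0.1149] turn [ 0.0009  0.0002 -0.0025] t 9.25 q [-0.04  0.39  2.04 -0.    0.71 -0.21] w 16.1
```

View pics/w4b.png

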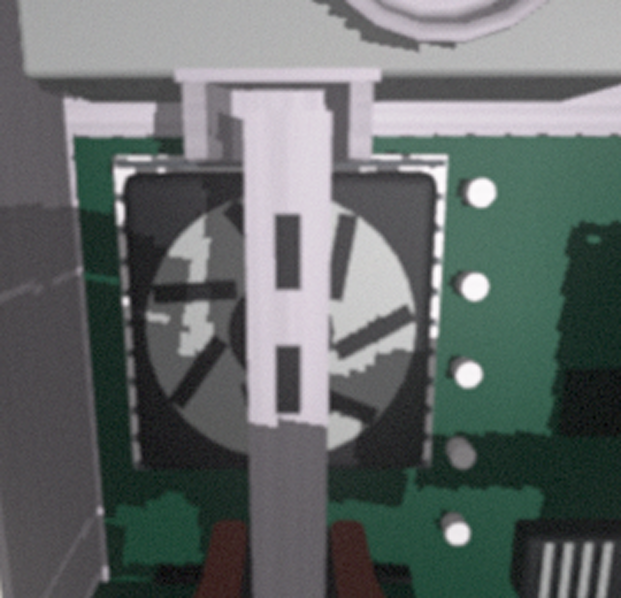

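The bar hangs just above the left notch, about 1.3 mm too far in +x. I'll correct that and lower it in steps.

```bash
python3 -m jog '0.004 -0.008 0 0 0 0 1;0.004 -0.008 0.03 0 0 0 1;0.004 -0.008 0.06 0 0 0 1;0.004 -0.008 0.08 0 0 0 1;0.004 -0.008 0.09 0 0 0 1;0.004 -0.008 0.095 0 0 0 1;0.004 -0.008 0.095 0 0 0 1'
python3 -c "
from h import *
for i in range(2):
    get_image('wrist'); go([470.5,-5.4,99],10.0)"
```

```text
t: 9.95
ee_pos: [470.3, -5.3, 102.5]
orientation: [-2.021, -2.405, 0.0]
ft_force: [-0.0, 0.0, -1.6]
width: 15.8
grasp_force: 30.0
tcp [470.4  -5.3 102.6] shift [-0.0004  0.0003  0.0181] turn [-0.0001  0.     -0.0025] t 10.0 q [-0.04  0.43  2.05 -0.    0.66 -0.21] w 15.9
tcp [470.5  -5.3 102.7] shift [-0.0004 -0.      0.0186] turn [ 0.0001  0.     -0.0025] t 10.05 q [-0.04  0.43  2.05 -0.    0.66 -0.21] w 15.7
```

```bash
python3 -m jog '0 0 0.005 0 0 0 1;0 0 0.01 0 0 0 1;0 0 0.01 0 0 0 1;0 0 0.01 0 0 0 1'
python3 -m jog '0 0 0.005 0 0 0 1;0 0 0.01 0 0 0 1;0 0 0.01 0 0 0 1;0 0 0.01 0 0 0 1'
```

```text
t: 10.45
ee_pos: [470.4, -5.3, 100.7]
orientation: [2.021, 2.405, -0.0]
ft_force: [-0.4, -0.1, -2.4]
width: 15.7
grasp_force: 30.0
t: 10.85
ee_pos: [470.6, -5.3, 99.9]
orientation: [2.021, 2.405, 0.0]
ft_force: [-4.7, 0.4, 17.3]
width: 15.6
grasp_force: 30.0
```

The contact force is 17 N at TCP z 99.9, against 99.7 expected for a seated bar, so it's down in the notches. I'll ease the push off and let go.

```bash
python3 look.py w5 bar | head -2; python3 -m jog '0 0 -0.006 0 0 0 1;0 0 -0.006 0 0 0 1;0 0 -0.006 0 0 0 0.5;0 0 -0.006 0 0 0 0.35;0 0 -0.006 0 0 0 0.35;0 0 -0.006 0 0 0 0.35;0 0 -0.006 0 0 0 0.35;0 0 -0.006 0 0 0 0.35'
python3 -m jog '0 0 -0.05 0 0 0 0.35;0 0 -0.1 0 0 0 0.35;0 0 -0.2 0 0 0 0.35;0 0 -0.4 0 0 0 0.35;0 0 -0.55 0 0 0 0.35;0 0 -0.6 0 0 0 0.35;0 0 -0.6 0 0 0 0.35'
python3 look.py w6 bar bar_seat cage_tab; python3 -c "
import cv2
a=cv2.imread('pics/w6.png');cv2.imwrite('pics/w6b.png',a[:,:])"
```

```text
bar 0.67 [467.9   0.8  75.9] [252. 230.]
tcp [470.6  -5.3 100. ] shift [ 0.0144 -0.0153 -0.5752] turn [0.001  0.0002 0.0142] t 10.95 q [-0.04  0.43  2.05 -0.    0.66 -0.21] w 15.5
t: 11.75
ee_pos: [470.4, -5.3, 99.8]
orientation: [-2.021, -2.405, 0.0]
ft_force: [-0.4, -0.3, -0.1]
width: 28.8
grasp_force: 0.0
t: 12.45
ee_pos: [471.4, -5.3, 221.8]
orientation: [2.019, 2.403, 0.004]
ft_force: [-0.6, 0.9, -1.0]
width: 28.5
grasp_force: 0.0
bar 0.98 [467.3   1.9  76. ] [251. 169.]
bar_seat 0.71 [469.6  -4.9  76.9] [253. 177.]
cage_tab 0.87 [546.9  -3.1  76.8] [338. 190.]
tcp [469.4  -5.3 218.6] shift [ 0.0133 -0.0099  0.0179] turn [-0.0049 -0.001   0.0142] t 12.65 q [-0.04  0.23  1.98  0.    0.94 -0.21] w 28.5
```

View pics/w6.png

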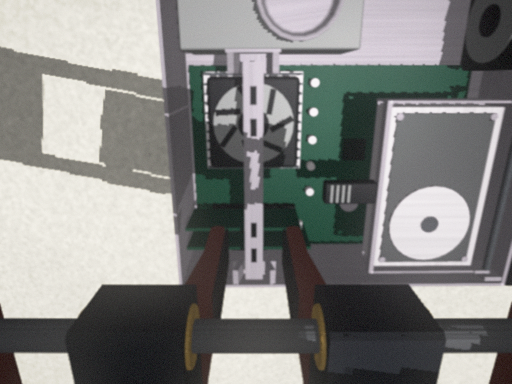

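The bar lies in both notches, spanning rows 55 to 278 at column 253. The tab is at (323–375, 180–203). Next I'll compute the bar check and the tab position.

```bash
python3 - <<'E'
from h import *
T=np.load("w6_T.npy")
for p in ((322,180),(322,203),(323,192),(374,181)): print(p,atz("wrist",p,T,88).round(1))
get_image("wrist"); T=campose("wrist")
a=np.radians(10); 
for r in outline_of("bar","wrist")[:1]:
    c=np.argwhere(r["mask"])[:,::-1].astype(float); P=np.array([atz("wrist",p,T,94)[:2] for p in c[::3]],np.float32); print(cv2.minAreaRect(P))
for r in outline_of("cage_tab","wrist"):
    c=np.argwhere(r["mask"])[:,::-1].astype(float); print(r["confidence"],c.min(0),c.max(0))
go([548.2,-2.5,130],10)
E
```

```text
(322, 180) [528.    6.1  88. ]
(322, 203) [532.8 -14.3  88. ]
(323, 192) [531.3  -4.3  88. ]
(374, 181) [572.2  12.9  88. ]
((470.3570556640625, -2.778900146484375), (17.152725219726562, 187.87530517578125), 9.863260269165039)
0.81 [327.  99.] [511. 277.]
tcp [469.8  -5.3 218.8] shift [-0.054   0.3897  0.4429] turn [-0.0043 -0.0009 -0.0024] t 12.8 q [-0.04  0.23  1.98 -0.    0.94 -0.21] w 28.7
```

The bar is at (470.4,-2.8) with yaw 9.86°, which matches the seat. The tab point is about (547.5,-1.7,82). I'll turn the tool 90° above the tab.

```bash
python3 -m jog '0 0.1 0 0 0 -0.25 0;-0.02 0.25 0 0 0 -0.5 0;-0.05 0.36 0.1 0 0 -0.75 0;-0.06 0.39 0.2 0 0 -1 0;-0.06 0.39 0.2 0 0 -1 0'
python3 -m jog '0 0 0 0 0 -0.25 0;0 0 0 0 0 -0.5 0;0 0 0 0 0 -0.75 0;0 0 0 0 0 -1 0;0 0 0 0 0 -1 0'
python3 -m jog '0 0 0 0 0 -0.25 0;0 0 0 0 0 -0.5 0;0 0 0 0 0 -0.75 0;0 0 0 0 0 -1 0;0 0 0 0 0 -1 0;0 0 0 0 0 -1 0;0 0 0 0 0 -1 0'
python3 look.py w7 cage_tab; python3 -c "
from h import *
get_image('wrist');go([547.5,-1.7,82],100)"
```

```text
t: 13.3
ee_pos: [548.2, -3.7, 176.8]
orientation: [-1.326, -2.843, 0.004]
ft_force: [-1.0, -0.0, 0.2]
width: 44.2
grasp_force: 0.0
t: 13.8
ee_pos: [548.8, -3.7, 180.3]
orientation: [-0.551, -3.093, 0.0]
ft_force: [0.7, 0.0, -0.8]
width: 43.9
grasp_force: 0.0
t: 14.5
ee_pos: [549.2, -3.7, 180.0]
orientation: [0.265, -3.13, 0.0]
ft_force: [0.5, -0.2, 0.9]
width: 44.1
grasp_force: 0.0
cage_tab 0.87 [548.9  -4.8  78.7] [254. 194.]
tcp [549.3  -3.7 179.9] shift [ 0.4047  0.0731 -0.1753] turn [ 1.0000e-04 -1.0000e-04  3.0091e+00] t 14.6 q [-0.03  0.39  1.84  0.    0.91 -1.77] w 43.8
tcp [549.3  -3.7 179.9] shift [0.007  0.0111 0.4896] turn [ 0.0001 -0.0001 -0.0063] t 14.65 q [-0.03  0.39  1.84  0.    0.91 -1.77] w 44.2
```

View pics/w7.png

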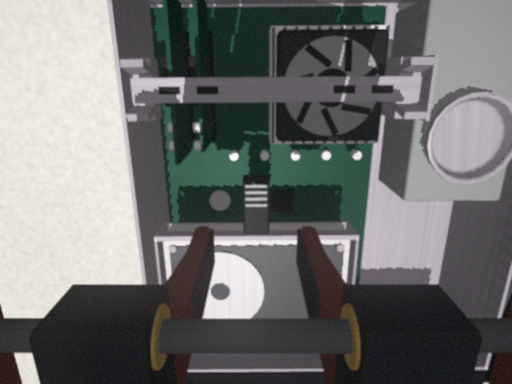

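The tab is centred between the fingers at column 256, rows 176 to 232, and the bar is still seated. I'll descend and grip.

```bash
python3 -c "
from h import *
print(atz('wrist',(256,176),np.load('w7_T.npy'),88))"
python3 -m jog '0.007 0.003 0.1 0 0 0 0;0.007 0.003 0.25 0 0 0 0;0.007 0.003 0.38 0 0 0 0;0.007 0.003 0.45 0 0 0 0;0.007 0.003 0.485 0 0 0 0;0.007 0.003 0.485 0 0 0 0;0.007 0.003 0.485 0 0 0 0'
python3 -m jog '0 0 0 0 0 0 0.4;0 0 0 0 0 0 1;0 0 0 0 0 0 1;0 0 0 0 0 0 1;0 0 0 0 0 0 1;0 0 0 0 0 0 1'
```

```text
[532.00218764  -5.98822127  88.        ]
t: 15.35
ee_pos: [548.5, -3.4, 83.6]
orientation: [-0.271, 3.129, -0.0]
ft_force: [-0.6, 0.6, 0.8]
width: 44.0
grasp_force: 0.0
t: 15.95
ee_pos: [548.1, -3.3, 83.4]
orientation: [-0.272, 3.129, -0.0]
ft_force: [-1.9, 0.4, 5.2]
width: 19.4
grasp_force: 30.0
```

```bash
python3 -m jog '0 0 -0.062 0 0 0 1;-0.006 0 -0.124 0 0 0 1;-0.018 0 -0.185 0 0 0 1;-0.034 0 -0.245 0 0 0 1;-0.056 0 -0.303 0 0 0 1;-0.083 0 -0.359 0 0 0 1;-0.083 0 -0.359 0 0 0 1;-0.083 0 -0.359 0 0 0 1'
python3 -c "
from h import *
get_image('wrist');go([565,0,155],100)"
```

```text
t: 16.75
ee_pos: [563.9, -0.5, 155.0]
orientation: [0.272, -3.13, 0.0]
ft_force: [-2.4, -1.4, 0.6]
width: 19.7
grasp_force: 30.0
tcp [563.8  -0.6 154.7] shift [-0.0066  0.0016 -0.0015] turn [-0.0001 -0.001  -0.0023] t 16.8 q [-0.02  0.45  1.83 -0.    0.87 -1.77] w 19.8
```

```bash
python3 -m jog '-0.032 0 -0.053 0 0 0 1;-0.068 0 -0.104 0 0 0 1;-0.108 0 -0.151 0 0 0 1;-0.152 0 -0.195 0 0 0 1;-0.2 0 -0.234 0 0 0 1;-0.251 0 -0.269 0 0 0 1;-0.251 0 -0.269 0 0 0 1;-0.251 0 -0.269 0 0 0 1'
python3 - <<'E'
from h import *
get_image('wrist'); o=get_obs(); go([612,7,208],100); print(o["ft_force"].round(1))
# angle from held tab point: hinge (688,22,87) or start-based
p0=np.array([548.2,-3.3,83.4]); a=np.radians(10); ex=np.array([np.cos(a),np.sin(a)])
d=o["ee_pos"]-p0; dx=d[:2]@ex
x=-142+dx; z=-5+d[2]; print("radius",np.hypot(x,z),"theta",np.degrees(np.arctan2(z,-x)+np.arctan2(5,142)))
for n in ("scene","top"):
    T=campose(n); im=get_image(n); save(im,n+"9.png")
    for t in ("cage_tab","cage_hinge","bar","dish"):
        for r in pinpoint(t,n): w=tow(T,r["xyz"]); print(n,t,round(r["confidence"],2),w.round(0))
a=cv2.imread("pics/scene9.png")[130:270,180:370]; b=cv2.imread("pics/top9.png")[110:250,190:310]
cv2.imwrite("pics/fin.png",np.hstack([cv2.resize(a,None,fx=2.5,fy=2.5),cv2.resize(b,None,fx=2.5,fy=2.5)]))
E
```

```text
t: 17.6
ee_pos: [614.8, 8.5, 209.4]
orientation: [-0.272, 3.127, 0.0]
ft_force: [-0.3, 0.4, 0.3]
width: 19.8
grasp_force: 30.0
tcp [614.7   8.5 209.3] shift [ 0.0145 -0.005   0.0066] turn [-0.      0.0059 -0.0026] t 17.65 q [-0.01  0.44  1.68  0.    1.02 -1.75] w 19.5
[0.1 0.4 1.4]
radius 142.02877023465857 theta 60.391524797649964
scene cage_tab 0.91 [612.   8. 206.]
scene cage_hinge 0.68 [687.  24.  85.]
scene bar 0.91 [293. 535.  -2.]
scene bar 0.87 [471.  -7.  78.]
scene dish 0.72 [470.  -7.  76.]
scene dish 0.69 [482. 142.  70.]
top cage_hinge 0.82 [692.  19.  90.]
top bar 0.88 [294. 535.  -2.]
top bar 0.18 [688. 329.   1.]
top dish 0.76 [480. 140.  69.]
```

The scene network puts the tab at (612,8,206), consistent with about 60.4° from the arm, and the grip is holding. I'll let it settle and hand the job in.

```bash
python3 -m jog '0 0 0 0 0 0 1;0 0 0 0 0 0 1;0 0 0 0 0 0 1;0 0 0 0 0 0 1;0 0 0 0 0 0 1;0 0 0 0 0 0 1;0 0 0 0 0 0 1;0 0 0 0 0 0 1'; python3 -c "
from workcell import *
print(close_job())"
```

```text
t: 18.95
ee_pos: [613.5, 8.3, 208.5]
orientation: [0.272, -3.129, -0.0]
ft_force: [-3.3, 2.5, 4.3]
width: 19.9
grasp_force: 30.0
the job is handed in; nothing more can be done
None
```

I laid the bar in both notches and let it go, swung the drive cage up to about 60° and am still holding it by its tab; I handed the job in at about 19 s, but the hand-in gave no verdict.

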